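Put the espresso cup away in the wide drawer

TASK

Put the espresso cup away in the wider of the two drawers under the little worktop shelf. The honey jar stands in that drawer's way: stand it upright somewhere else on the worktop, clear of the drawer, then pull the wider drawer out by its knob all the way to its stop and set the cup down gently, upright on the drawer's floor. Leave the drawer out, keep the drawer from pushing against the honey jar, and leave the narrow drawer and everything else alone.

Things in the scene. Friction and masses are not known exactly. Their poses are not given: they have to be found in the camera images.
- rack: low wooden shelf, fixed: board 500 x 210 x 16 mm, underside 165 mm up, on 14 mm panel legs at y +-241 mm. Origin on the worktop; x to the back, y left. Board from x -120 mm (30 mm in front of the drawer faces) to 90 mm: an upright gripper at a knob hits it, so lean the hand 25 to 40 degrees back towards the robot. Fixed tins up to 125 mm high stand on its back half. The two boxes stand under it, either way round
- wide_box: the wider drawer box, dark wood, fixed under the shelf: 220 mm wide, 180 deep, 86 high. Origin: centre of its underside; x points back into the shelf (the drawer opens along -x), y to the left, z up. Its front face lies at x = -90 mm.
- narrow_box: the narrower drawer box, dark wood, fixed under the shelf: 150 mm wide, 180 deep, 86 high. Origin: centre of its underside; x points back into the shelf (the drawer opens along -x), y to the left, z up. Its front face lies at x = -90 mm. Its drawer stays shut.
- wide_drawer (a joint): how far the wide drawer is out, m: 0 shut, 0.12 at its stop; starts 0 to 0.012. Slides with about 1.5 N of friction and stays where it is left
- narrow_drawer (a joint): the same for the narrow drawer
- wide_knob (a point): the grip point of the wide drawer's round steel knob: on its axis (which lies along the box's x, level, 46 mm above the worktop), 34 mm in front of the drawer face. The knob's head is 28 mm in diameter and 18 mm long (25 to 43 mm from the face) on a 14 mm neck. Moves with the drawer; axes as the box's
- wide_floor (a point): centre of the inner floor of the wide drawer's tray, 16 mm above the worktop; moves with the drawer; axes as the box's. Tray inside 140 mm (x) by 186 (y), walls 50 mm high, 6 mm thick; the front plate's outer face is at x -88 mm, its top 65 mm above this floor. At the stop, the front 78 mm or so of the tray lie clear in front of the shelf board
- honey: honey jar, 58 x 62 mm across and 86 high, 0.36 kg, upright in front of the wide drawer, in its way. Origin: centre of its underside
- cup: espresso cup, upright, 51 mm high, 43 mm across at the foot, 62 at the rim, one handle; 62 x 92 mm overall, 0.12 kg. Origin: underside, midway along those 92 mm; handle along its -y (tip 46 mm from the origin). Starts in front of the narrow drawer, handle roughly to the back (away from the robot, within 45 degrees)
- cup_axis (a point): the centre of the cup's foot, on the axis of its round bowl (13.5 mm from the cup's origin, away from the handle)
- salt: bystander: salt shaker, 44 mm across, 90 high; origin at the centre of its underside, as for all bystanders
- jar: bystander: spice jar with dark cap, 41 mm across, 105 high
- soup: bystander: low food tin, 75 mm across, 58 high
- mill: bystander: wooden pepper mill, 58 mm across, 160 high, on the drainer of the sink, a slab 8 mm above the worktop that begins at y = -0.42
- plug: bystander: steel sink plug, 45 mm across, 19 high
Mind the look-alikes: they are no part of the job. Leave any pink look-alike of the honey alone.

How it is judged:
By the outcome, as a careful person would: the job done as asked, in the order asked, and still so for the second after the job is handed in, with the robot touching nothing.
It also fails if it takes over 67 s, if anything falls off the work surface, if the arm or the gripper's body presses on something with over 40 N, if the wrist force passes 120 N, or if a joint passes its speed limit or range.

ROBOT

A 6-joint arm with a two-finger parallel gripper is mounted at the origin on a cart in front of the work surface, level with it; the furniture and walls round the work are solid. World frame = base frame: x ahead of the robot, y to its left, z up, the work surface at z = 0. Lengths are in m, angles in rad, forces in N, time in s.
With the tool pointing down it reaches from about 0.35 to 0.85 m from the base axis. Payload 8.1 kg.
Tool frame: the origin (TCP) lies at the very end of the fingers, on their centre line; the grasp point (between the pads) lies 19 mm behind it; z points along the fingers, y is the direction in which the jaws open and shut (so a half turn about z gives the same grasp; the last joint's range is limited). The gripper opens to 93 mm and grips with 3 to 60 N. Pads are 15 mm wide; open, the fingers measure 128 mm over their backs; the gripper's body (75 mm by 188 mm) begins 65 mm behind the grasp point.
Start: joints at [1.076, 0.13, 1.488, -0, 1.523, -0.085], TCP at [0.239, 0.55, 0.219] pointing down, gripper open.
Joint ranges: [-2.96, 2.96], [-0.89, 2.26], [0.02, 2.5], [-1.34, 4.48], [0, 2.73], [-2.66, 2.66]. Speed limits (rad/s): [2.39, 2.39, 2.79, 3.14, 3.14, 3.14].

INTERFACE

Orientations are given as a rotation vector (axis times angle).
In Python, from plant import robot gives the robot as it stands.
- The arm moves only by the tool jog_arm, never from a script. Its argument "commands" is a list of rows, each a list of 3 entries, a list of its own where there are three numbers: the shift along the world's x, y, z scaled (see below), then the turn, a rotation vector about the world's x, y, z scaled (see below), then the closure, from -1 (fully open) to 1 (shut), so that 0 is half open. In form: [[[tx, ty, tz], [ax, ay, az], hand], ...]. A call has 1 to 10 rows; each row is the pose to reach, as a shift and turn from the pose measured when the call began, turning the shorter way round; what a row does not reach only later rows make up. The controller multiplies each number of a shift by 0.6 m and each number of a turn by 2 pi rad. A row lasts 1/8 s, in which the tool goes at most 62.5 mm and 10.7 degrees, less where a joint would pass 70% of its speed; a pose out of reach is approached as far as the arm can. A call with a number of a shift or a turn outside -1 to 1 is refused whole. A call with a gripper value outside its range is refused whole. The fingers move at their own pace and stop on an object; "newtons" is the grip in N (left out, the last holds). Time passes only in rows, so rows that repeat a pose let the fingers close. It gives the time, the measured TCP pose, the force and the opening at its end, in the units of the state.
- robot.read_state(): the state, without advancing time (a new reading comes with each control period).
- robot.read_camera(name): name is "side" or "top" or "wrist"; returns a dict with "pixels" (480x640x3 uint8, red, green, blue), "fovy" (degrees; the focal length in pixels is half the picture's height over the tangent of half this angle, whatever the lens; pixels are square), "cx", "cy" (the principal point, pixels), "rvec" (rotation vector, rad) and "tvec" (3), from world to camera coordinates, as OpenCV has them; the wrist camera has in their place "tool_from_camera" (4x4, takes a point from camera to tool coordinates, whose origin is the TCP and whose axes are the flange's). Camera axes: x right, y down, z forward; pixel columns grow to the right and rows downward; lengths in m; the calibration is good to about 2 mm. A picture is of the moment at which its call begins: read the wrist's pose just before it. There is no depth.
- robot.close_job(): hands the job in, once; it reports no verdict.
Trained networks look in the newest picture that a camera, given by its name, has taken for a name from the list of things; names that differ only in an ending like _2 or _b are one class to them, and where a whole thing is asked for, a point or a joint stands for the part that bears it (a point fixed in the world has none). Each returns a list of dicts, best first, with "p" (0 to 1); they miss things now and then, are a little off and sometimes report something else, mostly with a low value. They report only what shows in the picture. A call takes as long as a camera call. They do not tell look-alikes from the thing itself.
- robot.trace(camera, name): "pixels" (480x640 bool, what is visible of it) and "uv" ([column, row] in pixels, amid what is visible of it).
The state is a dict: "t": time; "q": joint angles; "dq": joint speeds; "joint_torque": joint torques, N m; "tool_pos": TCP position; "orientation": TCP orientation; "force": force on the tool from outside, world axes, zero at the start; "wrist_torque": the same for the moment, N m; "opening": finger opening in m.
Only numpy, scipy, OpenCV 4.12 (cv2) and the standard library are available. Lean on these libraries where they do the work, as an engineer would, in place of code of your own. Each camera call takes 0.05 s, during which the arm holds its last target.

## Working session

There is one attempt and no reset: what is moved stays moved. The work goes in short steps, Python scripts to look and compute and a tool call to move; the robot and the scene stay as the last step left them, time stands still between calls to the robot, and variables do not carry over. Pictures are saved under pics/ and viewed, and the job is handed in when it is done.

Besides the shell and the picture viewer there is one more tool, called after "Emit:" by a JSON object that holds its "op" and its "data", one argument or row to a line. jog_arm: Moves the arm, as the interface text tells. Shifts and turns lie within -1 to 1; 1 stands for 0.6 m of shift or 2 pi rad of turn. Its arguments: {"type":"object","properties":{"commands":{"type":"array"},"newtons":{"type":"number"}},"required":["commands"]}

```bash
ls; mkdir -p pics; cat > h.py <<'E'
import numpy as np, cv2
from plant import robot
def save(name,fn):
    c=robot.read_camera(name); cv2.imwrite('pics/'+fn,cv2.cvtColor(c['pixels'],cv2.COLOR_RGB2BGR)); return c
def cam(c,st=None):
    # returns f,cx,cy,R(world->cam),t
    f=240/np.tan(np.radians(c['fovy'])/2)
    if 'rvec' in c:
        R=cv2.Rodrigues(np.array(c['rvec'],float))[0]; t=np.array(c['tvec'],float).ravel()
    else:
        T=np.eye(4);T[:3,:3]=cv2.Rodrigues(np.array(st['orientation'],float))[0];T[:3,3]=st['tool_pos']
        M=np.linalg.inv(T@np.array(c['tool_from_camera'])); R=M[:3,:3];t=M[:3,3]
    return f,c['cx'],c['cy'],R,t
def back(C,uv,z):
    f,cx,cy,R,t=C
    d=R.T@np.array([(uv[0]-cx)/f,(uv[1]-cy)/f,1.]); o=-R.T@t
    return o+d*(z-o[2])/d[2]
def proj(C,p):
    f,cx,cy,R,t=C
    q=R@np.array(p,float)+t
    return np.array([f*q[0]/q[2]+cx,f*q[1]/q[2]+cy])
E
python3 - <<'E'
from h import *
print(robot.read_state())
for n in ['top','side','wrist']:
    c=save(n,n+'0.png'); print(n,{k:v for k,v in c.items() if k!='pixels'})
E
```

```text
pics
{'t': 0.0, 'q': array([ 1.07562775e+00,  1.31176532e-01,  1.48924490e+00, -2.43319266e-05,
        1.52300971e+00, -8.54102286e-02]), 'dq': array([-0.00080499,  0.00062876,  0.00018127, -0.00016925,  0.00053608,
       -0.00082838]), 'joint_torque': array([ 9.06308615e-04, -5.59820294e+01, -4.91768968e+01,  7.67512573e-02,
        3.55088746e-02, -8.28661564e-05]), 'tool_pos': array([0.2387579 , 0.54983626, 0.21759716]), 'orientation': array([-6.39049052e-01, -3.07539480e+00,  2.77755219e-03]), 'force': array([-0.80175319, -0.04891364,  0.47563759]), 'wrist_torque': array([0.01918908, 0.01061992, 0.00839937]), 'opening': 0.09300931274449387}
top {'fovy': 44.126588965775206, 'cx': 317.8282125618774, 'cy': 245.04391138612755, 'rvec': array([ 2.14734882, -1.34322757,  0.47425367]), 'tvec': array([-0.30702304,  0.38660023,  1.64051377])}
side {'fovy': 48.30024577700098, 'cx': 326.80440156971684, 'cy': 237.30930092319215, 'rvec': array([ 2.04918309, -1.04763266,  0.52880281]), 'tvec': array([-0.38342787,  0.27393116,  1.07726995])}
wrist {'fovy': 59.08110754089185, 'cx': 323.6123952223923, 'cy': 241.31203294248377, 'tool_from_camera': array([[-1.31261359e-03, -9.61495038e-01, -2.74819158e-01,
         7.64600802e-02],
       [ 9.99998552e-01, -1.55981096e-03,  6.80952568e-04,
        -5.94966289e-04],
       [-1.08339845e-03, -2.74817867e-01,  9.61495692e-01,
        -1.66031088e-01],
       [ 0.00000000e+00,  0.00000000e+00,  0.00000000e+00,
         1.00000000e+00]])}
```

View pics/top0.png

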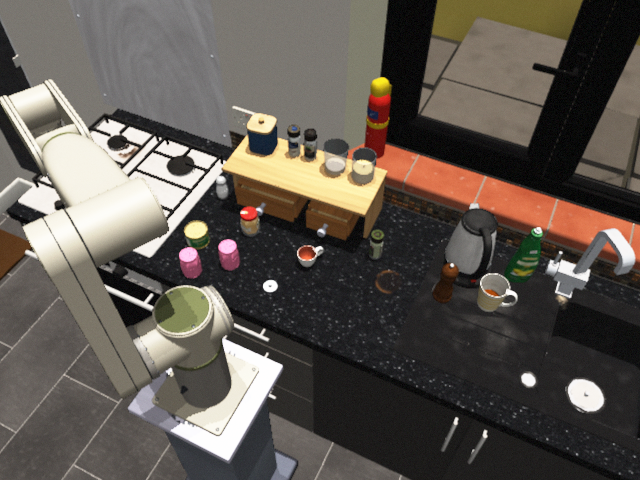

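View pics/side0.png

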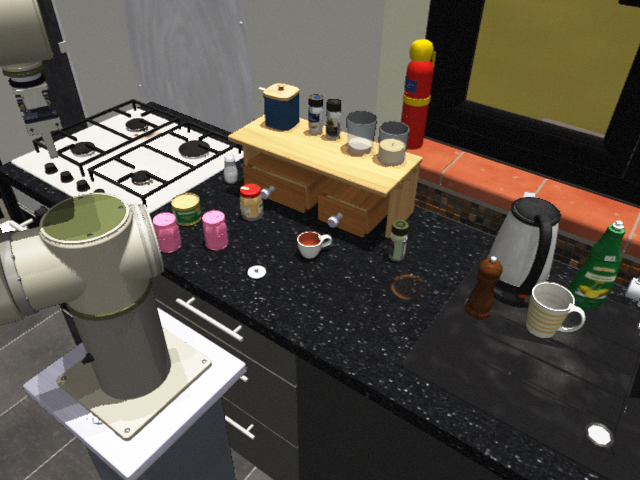

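View pics/wrist0.png

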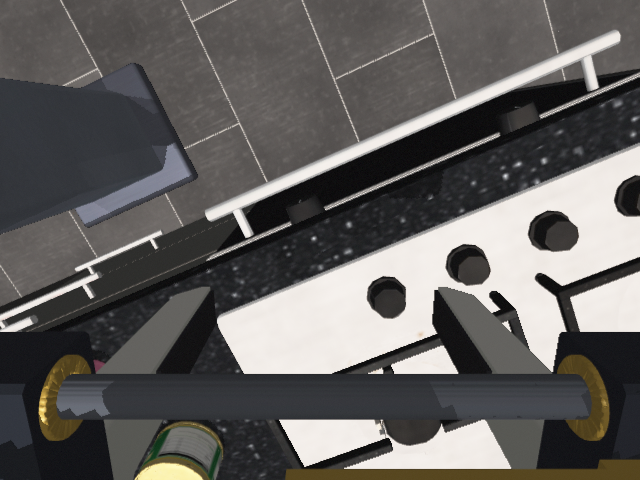

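The honey jar (red lid) is at side (250,202), and the two pink look-alikes are at (167,233) and (214,231). The cup is at (310,244). The left knob is at (267,192) and the right one at (335,219). Next I'll measure these and enlarge a crop.

```bash
cat > m.py <<'E'
from h import *
def tri(Cs,uvs):
    A=[];b=[]
    for (f,cx,cy,R,t),uv in zip(Cs,uvs):
        d=R.T@np.array([(uv[0]-cx)/f,(uv[1]-cy)/f,1.]);d/=np.linalg.norm(d);o=-R.T@t
        P=np.eye(3)-np.outer(d,d);A.append(P);b.append(P@o)
    A=np.vstack(A);b=np.hstack(b);x=np.linalg.lstsq(A,b,rcond=None)[0]
    return x,np.linalg.norm(A@x-b)
E
python3 - <<'E'
from m import *
C={n:cam(robot.read_camera(n)) for n in ['top','side']}
for nm in ['honey','cup','cup_axis','wide_knob','wide_box','narrow_box','wide_drawer','narrow_drawer','salt','jar','soup','mill','plug','rack']:
    r={}
    for n in C:
        r[n]=robot.trace(n,nm)
        for d in r[n][:4]:
            ys,xs=np.nonzero(d['pixels'])
            print(nm,n,round(d['p'],2),np.round(d['uv']),'bbox',(xs.min(),ys.min(),xs.max(),ys.max()) if len(xs) else None, np.round(back(C[n],d['uv'],0.04),3))
    if r['top'] and r['side']:
        x,e=tri([C['top'],C['side']],[r['top'][0]['uv'],r['side'][0]['uv']]); print('   tri',np.round(x,3),round(e,4))
im=cv2.imread('pics/side0.png')[130:290,140:440]
cv2.imwrite('pics/crop0.png',cv2.resize(im,None,fx=2.6,fy=2.6,interpolation=cv2.INTER_CUBIC))
im=cv2.imread('pics/top0.png')[100:310,170:440]
cv2.imwrite('pics/crop1.png',cv2.resize(im,None,fx=2.8,fy=2.8,interpolation=cv2.INTER_CUBIC))
E
```

```text
honey top 0.67 [187. 261.] bbox (np.int64(179), np.int64(248), np.int64(200), np.int64(278)) [0.314 0.268 0.04 ]
honey top 0.61 [249. 222.] bbox (np.int64(240), np.int64(207), np.int64(259), np.int64(236)) [0.539 0.175 0.04 ]
honey side 0.77 [250. 203.] bbox (np.int64(240), np.int64(184), np.int64(262), np.int64(220)) [0.544 0.175 0.04 ]
honey side 0.72 [216. 231.] bbox (np.int64(202), np.int64(211), np.int64(227), np.int64(249)) [0.395 0.161 0.04 ]
honey side 0.59 [167. 236.] bbox (np.int64(153), np.int64(213), np.int64(180), np.int64(251)) [0.306 0.245 0.04 ]
honey side 0.46 [230. 169.] bbox (np.int64(223), np.int64(155), np.int64(237), np.int64(184)) [0.638 0.341 0.04 ]
   tri [0.284 0.078 0.224] 0.1584
cup top 0.68 [306. 253.] bbox (np.int64(297), np.int64(246), np.int64(322), np.int64(266)) [ 0.505 -0.055  0.04 ]
cup side 0.85 [310. 242.] bbox (np.int64(297), np.int64(232), np.int64(331), np.int64(258)) [ 0.504 -0.059  0.04 ]
   tri [ 0.512 -0.052  0.031] 0.0007
cup_axis side 0.91 [313. 244.] bbox (np.int64(298), np.int64(232), np.int64(330), np.int64(258)) [ 0.504 -0.068  0.04 
[... 3037 characters left out ...]
)) [0.653 0.159 0.04 ]
   tri [ 0.456  0.341 -0.004] 0.0005
mill top 0.92 [445. 283.] bbox (np.int64(433), np.int64(264), np.int64(457), np.int64(302)) [ 0.588 -0.488  0.04 ]
mill side 0.84 [487. 291.] bbox (np.int64(465), np.int64(258), np.int64(500), np.int64(319)) [ 0.606 -0.489  0.04 ]
   tri [ 0.564 -0.494  0.075] 0.006
plug side 0.49 [252. 271.] bbox (np.int64(248), np.int64(266), np.int64(264), np.int64(278)) [ 0.338 -0.014  0.04 ]
rack top 0.68 [313. 169.] bbox (np.int64(222), np.int64(114), np.int64(385), np.int64(237)) [0.855 0.091 0.04 ]
rack side 0.92 [336. 143.] bbox (np.int64(227), np.int64(83), np.int64(421), np.int64(237)) [0.966 0.179 0.04 ]
   tri [0.706 0.012 0.207] 0.0074
```

View pics/crop0.png

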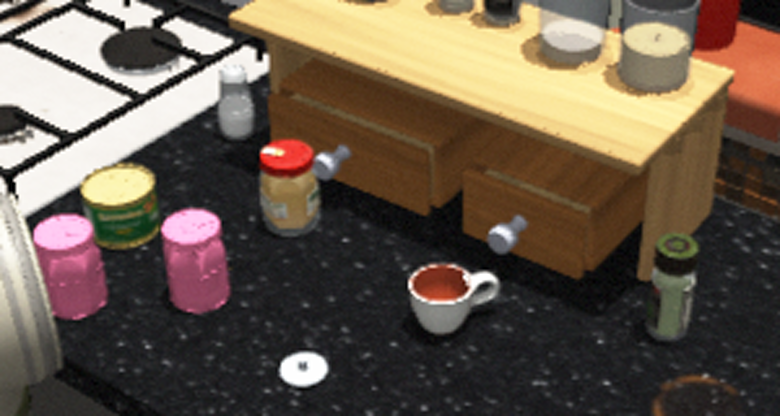

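View pics/crop1.png

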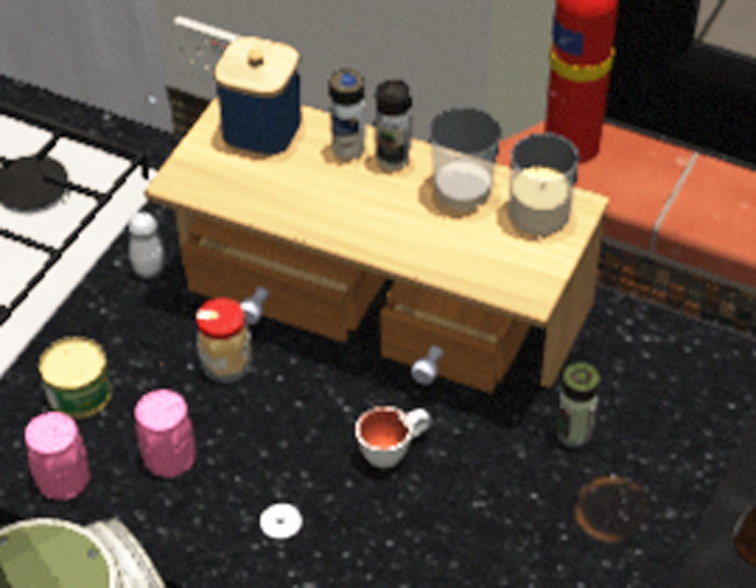

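```bash
python3 - <<'E'
from m import *
from scipy.optimize import least_squares
C={n:cam(robot.read_camera(n)) for n in ['top','side']}
a=lambda u,v:(u/2.8+170-.32,v/2.8+100-.32); s=lambda u,v:(u/2.6+140-.31,v/2.6+130-.31)
obs=[('top',a(150,190),(-.12,.25)),('top',a(553,314),(-.12,-.25)),('top',a(606,203),(.09,-.25)),('side',s(641,162),(-.12,-.25)),('side',s(732,76),(.09,-.25)),('side',s(231,17),(-.12,.25))]
def res(p,z=.181):
    r=[]
    for n,uv,(x,y) in obs:
        w=[p[0]+np.cos(p[2])*x-np.sin(p[2])*y,p[1]+np.sin(p[2])*x+np.cos(p[2])*y,z]
        r+=list(proj(C[n],w)-uv)
    return r
o=least_squares(res,[.75,.1,0]); print('rack',o.x,np.round(o.fun,1))
print('wknob',back(C['top'],a(251,308),.046),back(C['side'],s(327,164),.046))
print('nknob',back(C['top'],a(425,368),.046),back(C['side'],s(504,236),.046))
print('rim',back(C['top'],a(384,430),.049),back(C['side'],s(440,284),.049))
print('handle tip',back(C['top'],a(428,418),.03),back(C['side'],s(498,285),.03))
print('honey lid',back(C['top'],a(222,316),.086),back(C['side'],s(287,157),.086), 'base',back(C['side'],s(291,225),0))
for k,u in dict(pinkR=(193,226),pinkL=(66,231),soup=(120,180)).items():
    print(k,back(C['side'],s(*u),.086 if k[0]=='p' else .058))
print('plug',back(C['side'],s(304,369),.019),'salt top',back(C['side'],s(233,72),.09))
E
```

```text
rack [0.73198438 0.05484313 0.03671839] [-2.2 -0.6 -1.8  2.1  2.5 -2.7  0.   1.7  2.6 -1.8 -1.4 -0.5]
wknob [0.59670139 0.16621588 0.046     ] [0.60023784 0.16801634 0.046     ]
nknob [ 0.60384275 -0.06139115  0.046     ] [ 0.60854315 -0.05985452  0.046     ]
rim [ 0.49932366 -0.060343    0.049     ] [ 0.50443554 -0.05651298  0.049     ]
handle tip [ 0.55011661 -0.09115939  0.03      ] [ 0.55636269 -0.08933415  0.03      ]
honey lid [0.54096899 0.16998581 0.086     ] [0.54109755 0.16934064 0.086     ] base [ 5.38265777e-01  1.69005025e-01 -1.11022302e-16]
pinkR [0.3962639  0.16159589 0.086     ]
pinkL [0.31759984 0.25303029 0.086     ]
soup [0.43418906 0.30898146 0.058     ]
plug [ 0.35800154 -0.00835089  0.019     ] salt top [0.62947545 0.32856803 0.09      ]
```

Wide is the left box, where the honey with the red lid stands. Both pink jars are the look-alikes. I'll move to a hover above the honey.

Emit:
{"op": "jog_arm", "data": {
  "commands": [
    [[0.504,-0.635,-0.02],[0,0,0.071],-1],
    [[0.504,-0.635,-0.02],[0,0,0.071],-1],
    [[0.504,-0.635,-0.02],[0,0,0.071],-1],
    [[0.504,-0.635,-0.02],[0,0,0.071],-1],
    [[0.504,-0.635,-0.02],[0,0,0.071],-1],
    [[0.504,-0.635,-0.02],[0,0,0.071],-1],
    [[0.504,-0.635,-0.02],[0,0,0.071],-1],
    [[0.504,-0.635,-0.02],[0,0,0.071],-1],
    [[0.504,-0.635,-0.02],[0,0,0.071],-1],
    [[0.504,-0.635,-0.02],[0,0,0.071],-1]
  ],
  "newtons": 25
}}

```text
t: 3.0
tool_pos: [0.5412, 0.1695, 0.2065]
orientation: [0.056, -3.141, -0.001]
force: [0.2, -0.1, 0.4]
opening: 0.0929
```

```bash
python3 - <<'E'
from m import *
st=robot.read_state(); c=save('wrist','w1.png'); C=cam(c,st)
print(st['t'],st['tool_pos'],st['orientation'],st['force'])
for nm in ['honey','wide_knob','cup']:
    for d in robot.trace('wrist',nm)[:3]:
        ys,xs=np.nonzero(d['pixels']); print(nm,d['p'],d['uv'],(xs.min(),ys.min(),xs.max(),ys.max()),back(C,d['uv'],.07)[:2])
print(proj(C,[.541,.1695,.086]),proj(C,[.5985,.167,.046]))
E
```

```text
3.0 [0.54116763 0.16953481 0.20650354] [ 5.57492696e-02 -3.14052376e+00 -6.13500145e-04] [ 0.23779772 -0.11660571  0.39541103]
honey 0.88 [327.4, 228.0] (np.int64(289), np.int64(180), np.int64(368), np.int64(275)) [0.54072397 0.17205441]
honey 0.66 [320.8, 29.4] (np.int64(276), np.int64(0), np.int64(365), np.int64(69)) [0.40787398 0.1628904 ]
wide_knob 0.94 [320.9, 335.3] (np.int64(197), np.int64(272), np.int64(446), np.int64(371)) [0.62858667 0.17011509]
[323.9685756  233.84914422] [318.45670619 288.34930492]
```

View pics/w1.png

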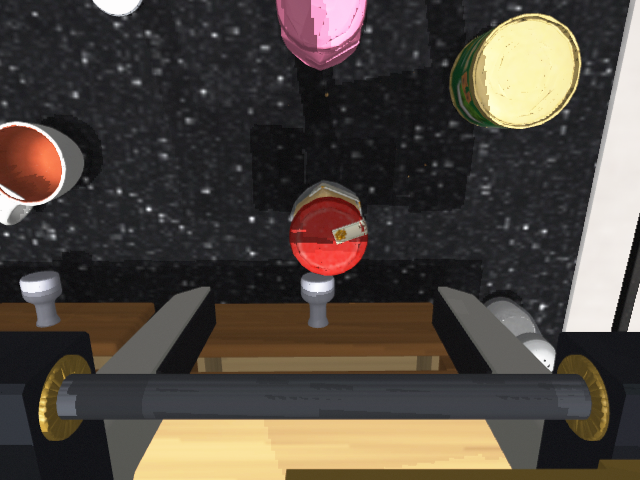

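The wrist view shows the red lid at (328,237), where I expected it, with the knob behind it at (317,288). The drawer front runs level across the picture. Now I'll descend and grip.

Emit:
{"op": "jog_arm", "data": {
  "commands": [
    [[0.001,0.003,-0.1],[0,0,0],-1],
    [[0.001,0.003,-0.19],[0,0,0],-1],
    [[0.001,0.003,-0.26],[0,0,0],-1],
    [[0.001,0.003,-0.285],[0,0,0],-1],
    [[0.001,0.003,-0.285],[0,0,0],-1],
    [[0.001,0.003,-0.285],[0,0,0],1],
    [[0.001,0.003,-0.285],[0,0,0],1],
    [[0.001,0.003,-0.285],[0,0,0],1],
    [[0.001,0.003,-0.285],[0,0,0],1],
    [[0.001,0.003,-0.285],[0,0,0],1]
  ],
  "newtons": 25
}}

```text
t: 4.45
tool_pos: [0.5418, 0.1724, 0.0363]
orientation: [-0.06, 3.14, 0.0]
force: [-0.5, -0.4, 4.2]
opening: 0.0562
```

Emit:
{"op": "jog_arm", "data": {
  "commands": [
    [[0,0,0.05],[0,0,0],1],
    [[-0.02,0,0.14],[0,0,0],1],
    [[-0.06,-0.08,0.2],[0,0,0],1],
    [[-0.1,-0.18,0.2],[0,0,0],1],
    [[-0.13,-0.28,0.2],[0,0,0],1],
    [[-0.16,-0.38,0.2],[0,0,0],1],
    [[-0.18,-0.48,0.2],[0,0,0],1],
    [[-0.2,-0.58,0.2],[0,0,0],1],
    [[-0.203,-0.687,0.2],[0,0,0],1],
    [[-0.203,-0.687,0.2],[0,0,0],1]
  ]
}}

```text
t: 5.7
tool_pos: [0.4184, -0.2434, 0.1555]
orientation: [0.052, -3.141, 0.0]
force: [0.2, 1.0, -4.2]
opening: 0.0561
```

```bash
python3 - <<'E'
from m import *
st=robot.read_state(); c=save('side','s2.png'); print(st['t'],st['tool_pos'],st['opening'],st['force'])
E
```

```text
5.7 [ 0.41843049 -0.24340718  0.15550006] 0.056053562632422615 [ 0.22283513  0.97719624 -4.20191769]
```

View pics/s2.png

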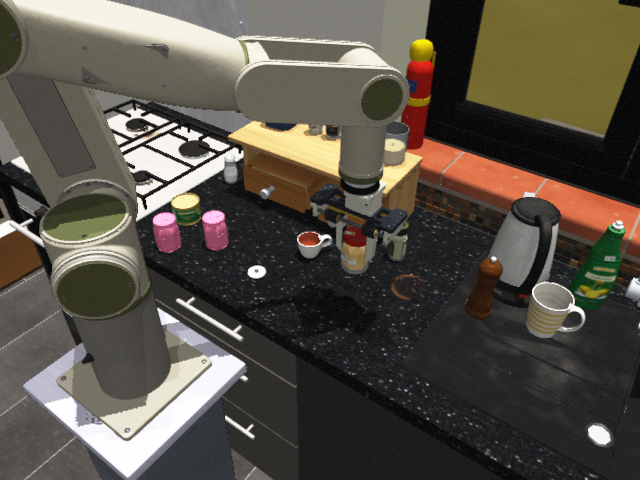

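The honey is held and hangs upright at (354,248), with the spot below it free. Lowering it and releasing.

Emit:
{"op": "jog_arm", "data": {
  "commands": [
    [[0,0,-0.08],[0,0,0],1],
    [[0,0,-0.15],[0,0,0],1],
    [[0,0,-0.18],[0,0,0],1],
    [[0,0,-0.192],[0,0,0],1],
    [[0,0,-0.197],[0,0,0],1],
    [[0,0,-0.198],[0,0,0],1],
    [[0,0,-0.198],[0,0,0],1]
  ]
}}

```text
t: 6.62
tool_pos: [0.4194, -0.2422, 0.0376]
orientation: [-0.054, 3.14, 0.0]
force: [0.4, -1.0, -4.3]
opening: 0.0561
```

Emit:
{"op": "jog_arm", "data": {
  "commands": [
    [[0,0,-0.0015],[0,0,0],1],
    [[0,0,-0.0025],[0,0,0],1],
    [[0,0,-0.0025],[0,0,0],1]
  ]
}}

```text
t: 7.0
tool_pos: [0.4198, -0.2424, 0.0365]
orientation: [-0.054, 3.14, -0.001]
force: [0.2, 1.3, -2.4]
opening: 0.0563
```

Emit:
{"op": "jog_arm", "data": {
  "commands": [
    [[0,0,-0.0015],[0,0,0],1],
    [[0,0,-0.001],[0,0,0],-1],
    [[0,0,-0.001],[0,0,0],-1],
    [[0,0,-0.001],[0,0,0],-1],
    [[0,0,-0.001],[0,0,0],-1],
    [[0,0,0.04],[0,0,0],-1],
    [[0,0,0.12],[0,0,0],-1],
    [[0,0,0.2],[0,0,0],-1],
    [[0,0,0.24],[0,0,0],-1]
  ]
}}

```text
t: 8.12
tool_pos: [0.4208, -0.2432, 0.1838]
orientation: [-0.054, 3.136, -0.005]
force: [-0.1, -1.4, -0.6]
opening: 0.0929
```

```bash
python3 - <<'E'
from m import *
st=robot.read_state(); print(st['t'],st['tool_pos'],st['orientation'],st['opening'],st['force'])
Cs={n:cam(save(n,n+'3.png')) for n in ['side','top']}
cv2.imwrite('pics/crop3.png',cv2.resize(cv2.imread('pics/side3.png')[140:300,220:420],None,fx=3.5,fy=3.5,interpolation=cv2.INTER_CUBIC))
for n in Cs:
  for nm in ['wide_knob','narrow_drawer','honey']:
    for d in robot.trace(n,nm)[:2]:
        ys,xs=np.nonzero(d['pixels']); print(n,nm,d['p'],d['uv'],(xs.min(),ys.min(),xs.max(),ys.max()))
# lean plan
yaw=.037
E
```

```text
8.125 [ 0.42083595 -0.24318655  0.18378789] [-0.05366957  3.13648551 -0.00454137] 0.09288635762467443 [-0.13443085 -1.3794336  -0.55707988]
side wide_knob 0.74 [278.0, 188.0] (np.int64(244), np.int64(166), np.int64(306), np.int64(212))
side wide_knob 0.6 [254.2, 271.9] (np.int64(248), np.int64(266), np.int64(265), np.int64(278))
side honey 0.87 [351.3, 289.0] (np.int64(339), np.int64(268), np.int64(365), np.int64(311))
side honey 0.72 [165.3, 237.6] (np.int64(153), np.int64(213), np.int64(180), np.int64(252))
top wide_knob 0.61 [446.2, 282.1] (np.int64(431), np.int64(264), np.int64(457), np.int64(302))
top honey 0.79 [228.5, 256.3] (np.int64(217), np.int64(240), np.int64(238), np.int64(270))
top honey 0.74 [190.8, 260.3] (np.int64(184), np.int64(248), np.int64(200), np.int64(275))
```

View pics/crop3.png

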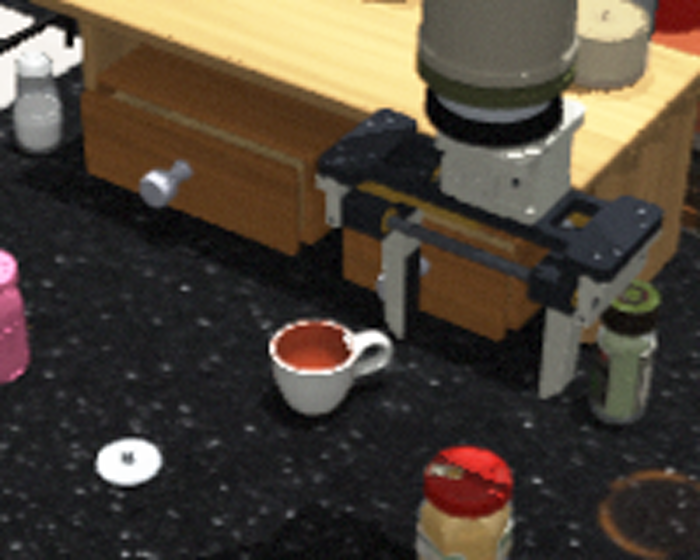

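The honey stands upright at its new place, about (.42,-.24). Next is a leaned pre-pose at the knob.

Emit:
{"op": "jog_arm", "data": {
  "commands": [
    [[0.02,0.08,0],[0.001,-0.025,0],-1],
    [[0.05,0.18,0],[0.002,-0.05,0],-1],
    [[0.08,0.28,0],[0.003,-0.075,0],-1],
    [[0.11,0.38,0],[0.003,-0.075,0],-1],
    [[0.14,0.48,0],[0.003,-0.075,0],-1],
    [[0.17,0.58,0],[0.003,-0.075,0],-1],
    [[0.2,0.68,-0.02],[0.003,-0.075,0],-1],
    [[0.207,0.682,-0.056],[0.003,-0.075,0],-1],
    [[0.207,0.682,-0.056],[0.003,-0.075,0],-1],
    [[0.207,0.682,-0.056],[0.003,-0.075,0],-1]
  ]
}}

```text
t: 9.78
tool_pos: [0.5429, 0.1666, 0.1449]
orientation: [-0.045, 2.671, 0.016]
force: [-0.5, -0.6, -0.6]
opening: 0.0928
```

```bash
python3 - <<'E'
from m import *
st=robot.read_state(); c=save('wrist','w4.png'); C=cam(c,st)
R=cv2.Rodrigues(st['orientation'])[0]
print(st['t'],st['tool_pos'],R.round(3).tolist())
for d in robot.trace('wrist','wide_knob')[:3]:
        ys,xs=np.nonzero(d['pixels']); print(d['p'],d['uv'],(xs.min(),ys.min(),xs.max(),ys.max()))
for x in (.585,.595,.605): print(x,proj(C,[x,.167,.046]))
E
```

```text
9.775 [0.54287348 0.16664446 0.14492688] [[-0.891, -0.035, 0.452], [-0.029, 0.999, 0.019], [-0.453, 0.004, -0.892]]
0.91 [321.8, 277.8] (np.int64(171), np.int64(220), np.int64(470), np.int64(333))
0.585 [322.23271303 228.54367426]
0.595 [321.77692661 239.58249804]
0.605 [321.34211562 250.11331177]
```

View pics/w4.png

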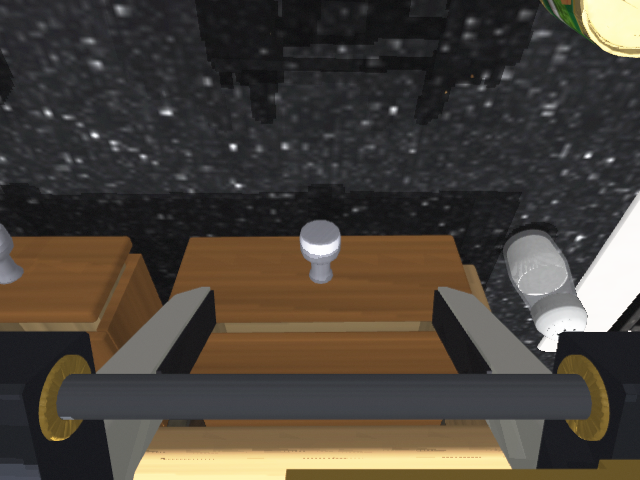

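The knob head's front face is at (320,235), so its grip point is about (.600,.167,.046). The drawer front is centred at column 322. Approaching and gripping.

Emit:
{"op": "jog_arm", "data": {
  "commands": [
    [[0.03,0,-0.06],[0,0,0],-1],
    [[0.07,0,-0.12],[0,0,0],-1],
    [[0.095,0.001,-0.165],[0,0,0],-1],
    [[0.104,0.001,-0.183],[0,0,0],-1],
    [[0.104,0.001,-0.183],[0,0,0],-1],
    [[0.104,0.001,-0.183],[0,0,0],1],
    [[0.104,0.001,-0.183],[0,0,0],1],
    [[0.104,0.001,-0.183],[0,0,0],1],
    [[0.104,0.001,-0.183],[0,0,0],1],
    [[0.104,0.001,-0.183],[0,0,0],1]
  ],
  "newtons": 35
}}

```text
t: 11.12
tool_pos: [0.606, 0.1671, 0.0365]
orientation: [-0.044, 2.669, 0.017]
force: [0.5, 0.1, 0.2]
opening: 0.0474
```

```bash
python3 - <<'E'
from m import *
st=robot.read_state(); print(st['tool_pos'],st['opening'],st['force'])
save('side','s5.png');cv2.imwrite('pics/crop5.png',cv2.resize(cv2.imread('pics/side5.png' if 0 else 'pics/s5.png')[110:280,140:360],None,fx=3.4,fy=3.4,interpolation=cv2.INTER_CUBIC))
E
```

```text
[0.60602283 0.1670973  0.03648482] 0.04743281113667421 [0.46998019 0.07006618 0.21203525]
```

View pics/crop5.png

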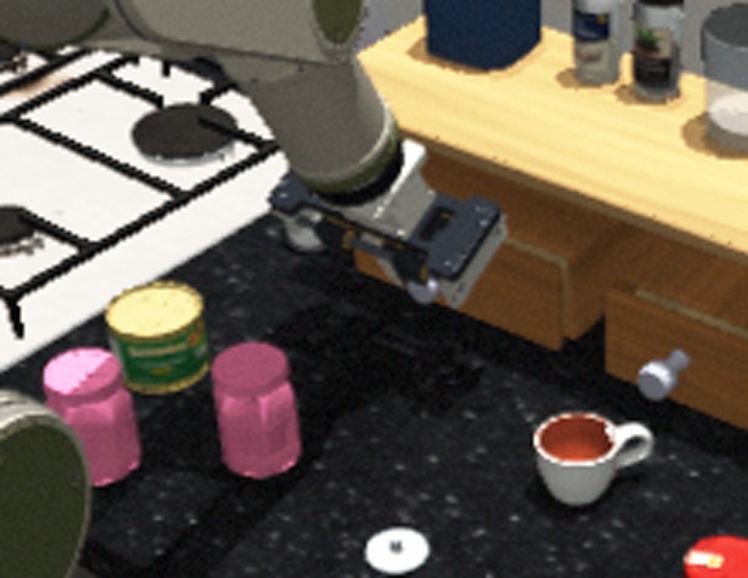

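Emit:
{"op": "jog_arm", "data": {
  "commands": [
    [[0,0,0],[0,0,0],1],
    [[0,0,0],[0,0,0],1],
    [[0,0,0],[0,0,0],1],
    [[0,0,0],[0,0,0],1]
  ]
}}

```text
t: 11.68
tool_pos: [0.606, 0.1668, 0.0363]
orientation: [-0.044, 2.67, 0.016]
force: [-0.3, -4.0, 0.5]
opening: 0.0267
```

Emit:
{"op": "jog_arm", "data": {
  "commands": [
    [[-0.015,-0.001,0],[0,0,0],1],
    [[-0.045,-0.002,0],[0,0,0],1],
    [[-0.08,-0.003,0],[0,0,0],1],
    [[-0.115,-0.004,0],[0,0,0],1],
    [[-0.145,-0.005,0],[0,0,0],1],
    [[-0.165,-0.006,0],[0,0,0],1],
    [[-0.17,-0.006,0],[0,0,0],1]
  ]
}}

```text
t: 12.55
tool_pos: [0.5031, 0.1624, 0.0363]
orientation: [-0.044, 2.669, 0.014]
force: [2.1, -8.5, -0.6]
opening: 0.0268
```

Emit:
{"op": "jog_arm", "data": {
  "commands": [
    [[-0.005,-0.002,0],[0,0,0],1],
    [[-0.01,-0.003,0],[0,0,0],1],
    [[-0.014,-0.003,0],[0,0,0],1],
    [[-0.017,-0.004,0],[0,0,0],1]
  ]
}}

```text
t: 13.05
tool_pos: [0.4947, 0.1618, 0.0369]
orientation: [-0.045, 2.663, 0.02]
force: [39.3, 15.9, -36.7]
opening: 0.0267
```

Emit:
{"op": "jog_arm", "data": {
  "commands": [
    [[-0.004,-0.001,0],[0,0,0],1],
    [[-0.008,-0.001,0],[0,0,0],1],
    [[-0.01,-0.001,0],[0,0,0],1]
  ]
}}

```text
t: 13.42
tool_pos: [0.491, 0.1618, 0.0378]
orientation: [-0.045, 2.657, 0.023]
force: [40.3, 4.7, -34.4]
opening: 0.027
```

Emit:
{"op": "jog_arm", "data": {
  "commands": [
    [[0.003,0,0],[0,0,0],1],
    [[0.005,0,-0.001],[0,0,0],1]
  ]
}}

```text
t: 13.68
tool_pos: [0.4941, 0.162, 0.0376]
orientation: [-0.045, 2.656, 0.023]
force: [-1.0, -2.0, 4.5]
opening: 0.0272
```

```bash
python3 - <<'E'
from m import *
st=robot.read_state(); print(st['t'],st['tool_pos'],st['opening'],st['force'])
save('side','s6.png');save('top','t6.png')
a=cv2.resize(cv2.imread('pics/s6.png')[110:280,140:360],None,fx=3.4,fy=3.4,interpolation=cv2.INTER_CUBIC)
cv2.imwrite('pics/crop6.png',a)
E
```

```text
13.675 [0.49413595 0.1619605  0.03755233] 0.027153610212910406 [-1.02645467 -2.02275189  4.52833714]
```

View pics/crop6.png

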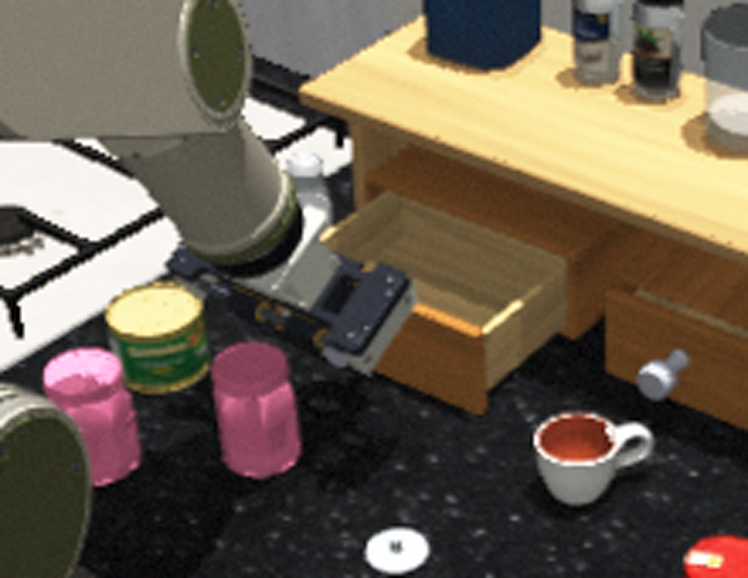

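The drawer is out and the pink jar at crop (256,410) hasn't moved. I'll pull once more gently to make sure it's at the stop, then open the fingers.

Emit:
{"op": "jog_arm", "data": {
  "commands": [
    [[-0.003,0,0],[0,0,0],1],
    [[-0.005,0,0],[0,0,0],1]
  ]
}}

```text
t: 14.02
tool_pos: [0.4911, 0.1619, 0.0376]
orientation: [-0.045, 2.656, 0.023]
force: [9.3, -2.0, -6.2]
opening: 0.027
```

Emit:
{"op": "jog_arm", "data": {
  "commands": [
    [[-0.001,0,0],[0,0,0],-1],
    [[-0.001,0,0],[0,0,0],-1],
    [[-0.001,0,0],[0,0,0],-1],
    [[-0.001,0,0],[0,0,0],-1],
    [[-0.001,0,0],[0,0,0],-1],
    [[-0.01,0,0.03],[0,0,0],-1],
    [[-0.03,0,0.1],[0,0,0],-1],
    [[-0.05,0,0.18],[0,0,0],-1],
    [[-0.06,-0.01,0.24],[0,0,0],-1],
    [[-0.06,-0.01,0.26],[0,0,0],-1]
  ]
}}

```text
t: 15.28
tool_pos: [0.4563, 0.1562, 0.197]
orientation: [-0.044, 2.651, 0.025]
force: [0.3, -0.8, 0.4]
opening: 0.0931
```

```bash
python3 - <<'E'
from m import *
st=robot.read_state(); c=save('wrist','w7.png');C=cam(c,st); print(st['t'],st['tool_pos'],st['orientation'],st['opening'],st['force'])
Cs=cam(save('side','s7.png'));Ct=cam(save('top','t7.png'))
a=cv2.resize(cv2.imread('pics/s7.png')[140:280,210:360],None,fx=5,fy=4.2,interpolation=cv2.INTER_CUBIC)
cv2.imwrite('pics/crop7.png',a)
E
```

```text
15.275 [0.45633209 0.15618253 0.19701917] [-0.04436855  2.65127857  0.02459185] 0.09308839421992125 [ 0.33069989 -0.78464021  0.35886697]
```

View pics/crop7.png

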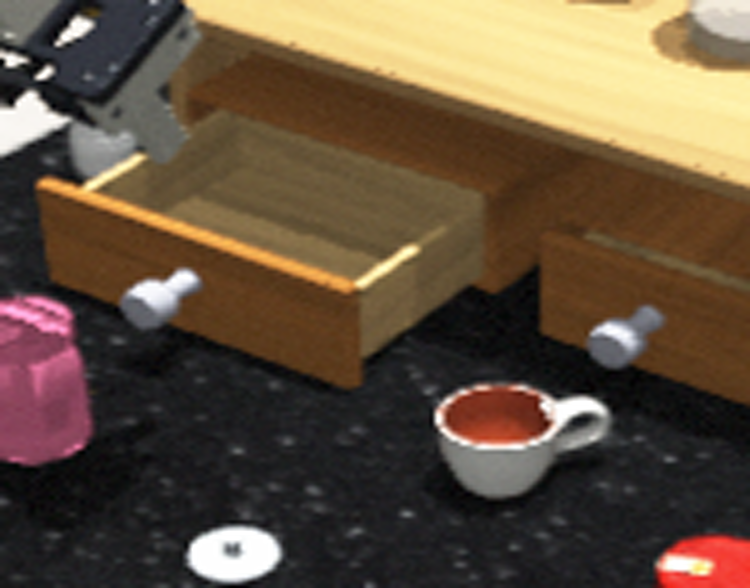

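View pics/w7.png

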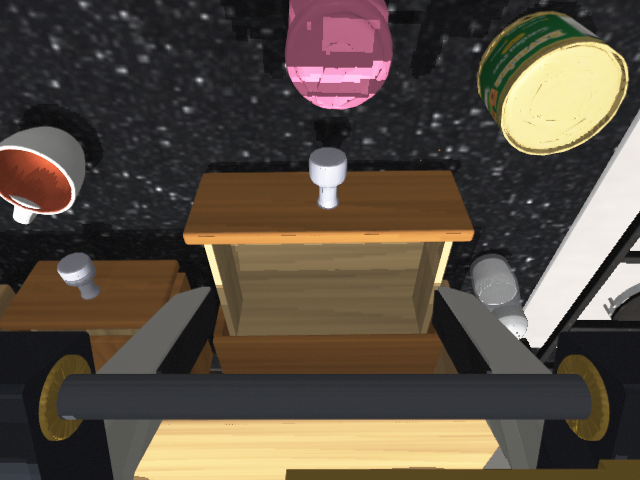

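```bash
python3 - <<'E'
from m import *
st=robot.read_state(); C=cam(robot.read_camera('wrist'),st)
Cs=cam(robot.read_camera('side'));Ct=cam(robot.read_camera('top'))
for uv in [(184,236),(473,234)]: print('plate top',back(C,uv,.081))
s=lambda u,v:(u/5+210-.4,v/4.2+140-.4)
for uv in [(38,183),(357,292)]: print('side plate top',back(Cs,s(*uv),.081))
print('knob front', back(C,(328,172),.046), back(Cs,s(143,307),.046))
print('rim side',back(Cs,s(498,418),.049),'tip',back(Cs,s(610,420),.03))
im=cv2.imread('pics/t7.png')[225:290,270:345]; cv2.imwrite('pics/crop7t.png',cv2.resize(im,None,fx=9,fy=9,interpolation=cv2.INTER_CUBIC))
E
```

```text
plate top [0.52087978 0.05826684 0.081     ]
plate top [0.51352638 0.26611923 0.081     ]
side plate top [0.51774196 0.26966141 0.081     ]
side plate top [0.52804472 0.05156341 0.081     ]
knob front [0.48698584 0.16094679 0.046     ] [0.48384329 0.16429246 0.046     ]
rim side [ 0.50420367 -0.05756259  0.049     ] tip [ 0.55594504 -0.09079143  0.03      ]
```

View pics/crop7t.png

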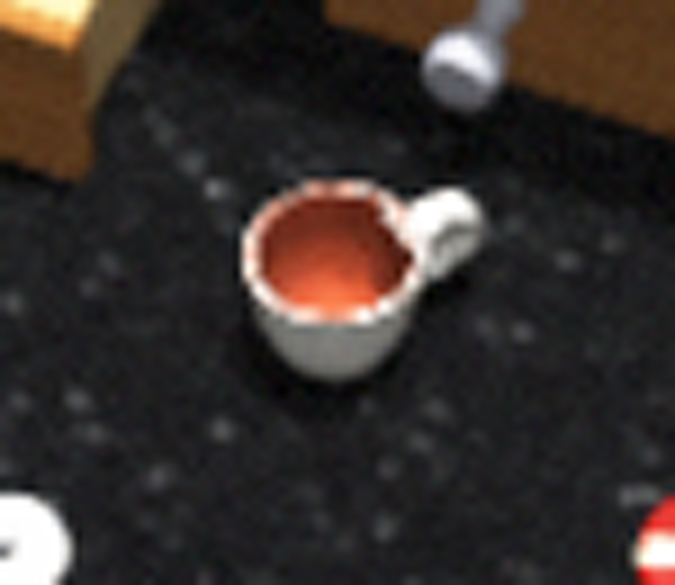

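Drawer measured: front plate outer face at about (.519,.162) and yaw about .038. That puts the board edge at about x .609, so the cup axis should go to about (.575,.164). Next, compute the cup hover.

```bash
cat >> m.py <<'E'
def Rt(psi,L):
    z=np.array([np.sin(L)*np.cos(psi),np.sin(L)*np.sin(psi),-np.cos(L)]);y=np.array([-np.sin(psi),np.cos(psi),0]);return np.c_[np.cross(y,z),y,z]
def plan(p,psi,L):
    st=robot.read_state();R0=cv2.Rodrigues(st['orientation'])[0]
    rv=cv2.Rodrigues(Rt(psi,L)@R0.T)[0].ravel()
    print('shift',np.round((np.array(p)-st['tool_pos'])/.6,4),'turn',np.round(rv/2/np.pi,4),'deg',np.degrees(np.linalg.norm(rv)))
E
python3 - <<'E'
from m import *
psi=np.radians(-32);L=np.radians(20);h=np.array([np.cos(psi),np.sin(psi)])
a=np.array([.503,-.058])
plan([*(a+h*.008-h*.045),.15],psi,L)
E
```

```text
shift [ 0.029  -0.3233 -0.0682] turn [ 0.0044  0.0209 -0.0944] deg 34.84075306771406
```

Emit:
{"op": "jog_arm", "data": {
  "commands": [
    [[0,-0.08,0],[0.001,0.005,-0.024],-1],
    [[0.01,-0.17,0],[0.002,0.01,-0.05],-1],
    [[0.02,-0.26,-0.02],[0.003,0.016,-0.075],-1],
    [[0.029,-0.323,-0.068],[0.004,0.021,-0.094],-1],
    [[0.029,-0.323,-0.068],[0.004,0.021,-0.094],-1],
    [[0.029,-0.323,-0.068],[0.004,0.021,-0.094],-1],
    [[0.029,-0.323,-0.068],[0.004,0.021,-0.094],-1]
  ]
}}

```text
t: 16.45
tool_pos: [0.4719, -0.0373, 0.1507]
orientation: [0.766, 2.695, -0.138]
force: [-0.1, -0.8, 0.1]
opening: 0.093
```

```bash
python3 - <<'E'
from m import *
st=robot.read_state(); c=save('wrist','w8.png');C=cam(c,st); print(st['t'],st['tool_pos'],st['orientation'],st['force'])
for d in robot.trace('wrist','cup')[:3]:
    ys,xs=np.nonzero(d['pixels']); print(d['p'],d['uv'],(xs.min(),ys.min(),xs.max(),ys.max()))
t=np.linspace(0,2*np.pi,60)
im=cv2.imread('pics/w8.png')
for z,r in((.051,.031),(0,.0215)):
    pts=np.array([proj(C,[.503+r*np.cos(k),-.058+r*np.sin(k),z]) for k in t]).astype(int)
    cv2.polylines(im,[pts],True,(0,255,0),1)
cv2.imwrite('pics/w8o.png',im)
E
```

```text
16.45 [ 0.47190098 -0.03729879  0.15073569] [ 0.76559231  2.69520952 -0.13791814] [-0.08041173 -0.7691037   0.07443545]
0.67 [321.7, 235.3] (np.int64(278), np.int64(183), np.int64(368), np.int64(294))
```

View pics/w8o.png

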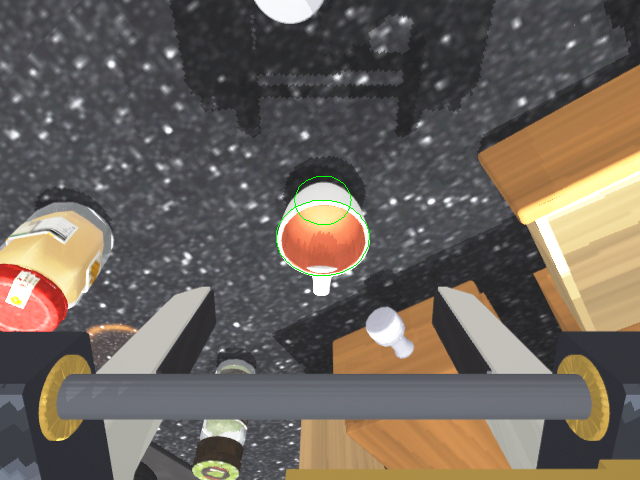

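The overlay at (.503,-.058) matches the cup, and the handle points straight down the picture at (321,294). Descending and gripping gently.

Emit:
{"op": "jog_arm", "data": {
  "commands": [
    [[0.02,-0.013,-0.067],[0,0,0],-1],
    [[0.04,-0.026,-0.134],[0,0,0],-1],
    [[0.055,-0.036,-0.184],[0,0,0],-1],
    [[0.063,-0.041,-0.211],[0,0,0],-1],
    [[0.063,-0.041,-0.211],[0,0,0],-1],
    [[0.063,-0.041,-0.211],[0,0,0],1],
    [[0.063,-0.041,-0.211],[0,0,0],1],
    [[0.063,-0.041,-0.211],[0,0,0],1],
    [[0.063,-0.041,-0.211],[0,0,0],1],
    [[0.063,-0.041,-0.211],[0,0,0],1]
  ],
  "newtons": 14
}}

```text
t: 17.8
tool_pos: [0.5104, -0.062, 0.0251]
orientation: [0.765, 2.693, -0.137]
force: [-0.6, 1.0, 3.6]
opening: 0.06
```

Emit:
{"op": "jog_arm", "data": {
  "commands": [
    [[0,0,0],[0,0,0],1],
    [[0,0,0],[0,0,0],1]
  ]
}}

```text
t: 18.05
tool_pos: [0.5104, -0.062, 0.0251]
orientation: [0.765, 2.693, -0.137]
force: [-1.6, 0.9, 2.0]
opening: 0.0609
```

```bash
python3 - <<'E'
from m import *
st=robot.read_state(); c=save('wrist','w9.png'); print(st['t'],st['tool_pos'],st['opening'],st['force'])
E
```

```text
18.05 [ 0.51042833 -0.06196868  0.02510781] 0.060928910180715556 [-1.55785933  0.89689498  2.00315552]
```

View pics/w9.png

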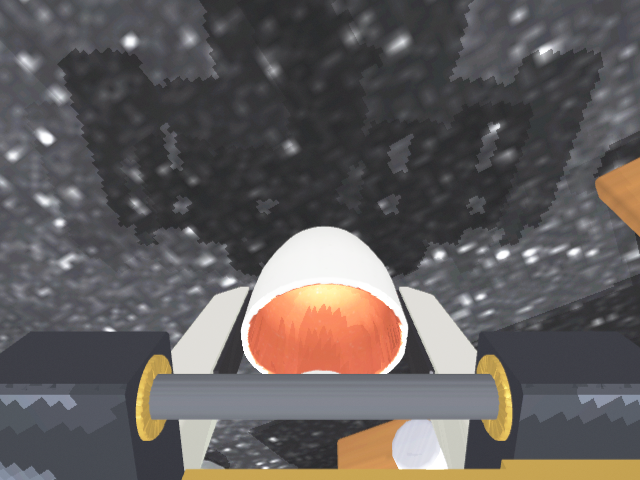

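```bash
python3 - <<'E'
from m import *
plan([.485,.161,.122],.038,np.radians(20))
E
```

```text
shift [-0.0424  0.3716  0.1615] turn [0.0003 0.0004 0.0942] deg 33.91608566373822
```

Emit:
{"op": "jog_arm", "data": {
  "commands": [
    [[0,0,0.02],[0,0,0],1],
    [[-0.02,0,0.08],[0,0,0],1],
    [[-0.04,0,0.16],[0,0,0],1],
    [[-0.042,0.06,0.175],[0,0,0.02],1],
    [[-0.042,0.14,0.175],[0,0,0.04],1],
    [[-0.042,0.22,0.175],[0,0,0.065],1],
    [[-0.042,0.3,0.17],[0,0,0.085],1],
    [[-0.042,0.372,0.165],[0,0,0.094],1],
    [[-0.042,0.372,0.162],[0,0,0.094],1],
    [[-0.042,0.372,0.162],[0,0,0.094],1]
  ]
}}

```text
t: 19.35
tool_pos: [0.4848, 0.1609, 0.1222]
orientation: [-0.052, 2.79, 0.007]
force: [0.2, -0.1, -0.4]
opening: 0.0601
```

```bash
python3 - <<'E'
from m import *
st=robot.read_state(); c=save('wrist','w10.png'); print(st['t'],st['tool_pos'],st['orientation'],st['opening'],st['force'])
save('side','s10.png')
cv2.imwrite('pics/crop10.png',cv2.resize(cv2.imread('pics/s10.png')[100:280,180:380],None,fx=3.3,fy=3.3,interpolation=cv2.INTER_CUBIC))
plan([.5835,.1645,.122],.038,np.radians(20))
E
```

```text
19.35 [0.48481963 0.16090227 0.12216489] [-0.05194143  2.79001495  0.00693417] 0.060143250657790484 [ 0.15291451 -0.0510055  -0.39974648]
shift [ 0.1638  0.007  -0.0007] turn [0.0002 0.0004 0.0004] deg 0.22794789804164392
```

View pics/w10.png

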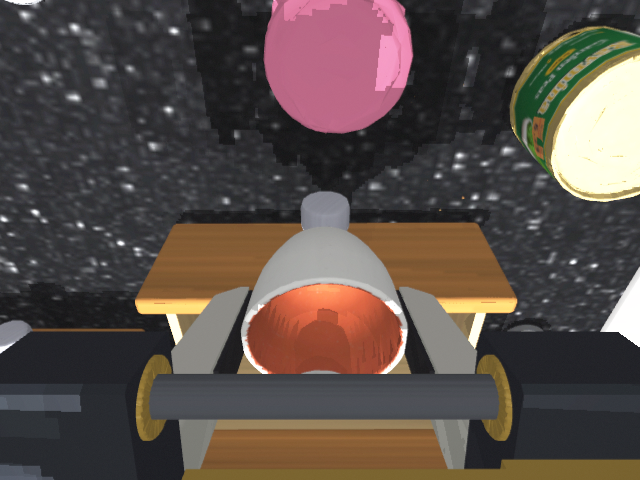

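View pics/crop10.png

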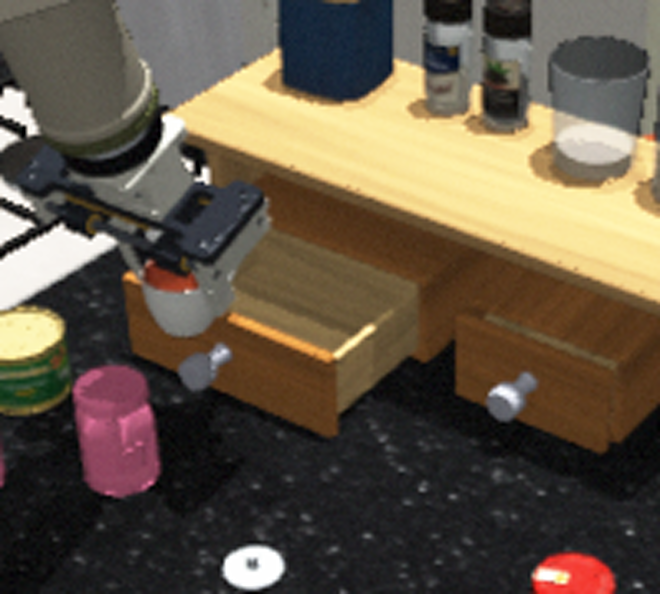

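The cup sits in the grip as it did at pick-up. It's centred on the drawer (column 326) and above the front plate. Moving in under the board level, then down.

Emit:
{"op": "jog_arm", "data": {
  "commands": [
    [[0.05,0.002,0],[0,0,0],1],
    [[0.1,0.004,0],[0,0,0],1],
    [[0.145,0.006,0],[0,0,0],1],
    [[0.162,0.006,0],[0,0,0],1],
    [[0.162,0.006,0],[0,0,0],1]
  ]
}}

```text
t: 20.08
tool_pos: [0.5824, 0.1631, 0.1222]
orientation: [-0.048, 2.79, 0.006]
force: [0.1, 0.3, -0.8]
opening: 0.0604
```

```bash
python3 - <<'E'
from m import *
st=robot.read_state(); c=save('wrist','w11.png'); print(st['t'],st['tool_pos'],st['opening'],st['force'])
C=cam(c,st)
print([back(C,(u,v),.081) for u,v in []])
E
```

```text
20.075 [0.58238433 0.1630616  0.12223771] 0.060370210453172736 [ 0.10310442  0.26086271 -0.79561295]
[]
```

View pics/w11.png

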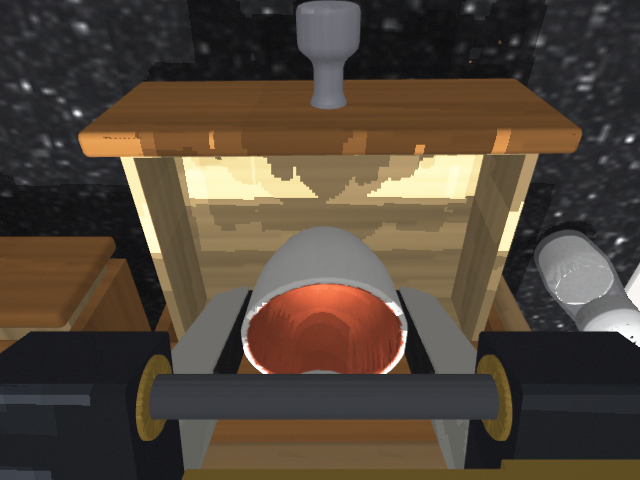

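```bash
python3 - <<'E'
from m import *
st=robot.read_state(); C=cam(robot.read_camera('wrist'),st)
for uv in [(82,137),(581,133),(330,155)]: print(back(C,uv,.081).round(4))
h=np.array([.999,.038])
print('axis',np.array(st['tool_pos'][:2])-h*.0085)
E
```

```text
[0.526  0.0586 0.081 ]
[0.5172 0.2689 0.081 ]
[0.5307 0.1638 0.081 ]
axis [0.57332512 0.1630041 ]
```

The cup's front would clear the plate by only about 2.5 mm, so I'll shift 6 mm inwards before lowering.

Emit:
{"op": "jog_arm", "data": {
  "commands": [
    [[0.01,0.002,0],[0,0,0],1],
    [[0.01,0.002,-0.03],[0,0,0],1],
    [[0.01,0.002,-0.08],[0,0,0],1],
    [[0.01,0.002,-0.115],[0,0,0],1],
    [[0.01,0.002,-0.128],[0,0,0],1],
    [[0.01,0.002,-0.13],[0,0,0],1],
    [[0.01,0.002,-0.13],[0,0,0],1]
  ]
}}

```text
t: 21.05
tool_pos: [0.5882, 0.1649, 0.0449]
orientation: [-0.049, 2.789, 0.007]
force: [-0.6, -0.6, -1.3]
opening: 0.0601
```

Expected contact is at about z .041. I'll creep down.

Emit:
{"op": "jog_arm", "data": {
  "commands": [
    [[0,0,-0.003],[0,0,0],1],
    [[0,0,-0.005],[0,0,0],1],
    [[0,0,-0.005],[0,0,0],1]
  ]
}}

```text
t: 21.42
tool_pos: [0.5883, 0.1649, 0.0421]
orientation: [-0.049, 2.789, 0.007]
force: [0.1, 0.2, -1.6]
opening: 0.0606
```

Emit:
{"op": "jog_arm", "data": {
  "commands": [
    [[0,0,-0.001],[0,0,0],1],
    [[0,0,-0.002],[0,0,0],1],
    [[0,0,-0.002],[0,0,0],1]
  ]
}}

```text
t: 21.8
tool_pos: [0.5885, 0.1649, 0.0412]
orientation: [-0.049, 2.788, 0.007]
force: [-0.6, -0.7, 0.6]
opening: 0.0603
```

Emit:
{"op": "jog_arm", "data": {
  "commands": [
    [[0,0,-0.001],[0,0,0],1],
    [[0,0,-0.001],[0,0,0],1]
  ]
}}

```text
t: 22.05
tool_pos: [0.589, 0.165, 0.0412]
orientation: [-0.049, 2.787, 0.007]
force: [-1.8, -2.1, 4.2]
opening: 0.0601
```

```bash
python3 - <<'E'
from m import *
st=robot.read_state(); print(st['t'],st['tool_pos'],st['opening'],st['force'])
E
```

```text
22.05 [0.58902568 0.16501186 0.04117594] 0.06011958006473235 [-1.76919589 -2.09393956  4.22748762]
```

Contact confirmed. Releasing and lifting straight up.

Emit:
{"op": "jog_arm", "data": {
  "commands": [
    [[0,0,0.0005],[0,0,0],-1],
    [[0,0,0.0005],[0,0,0],-1],
    [[0,0,0.0005],[0,0,0],-1],
    [[0,0,0.0005],[0,0,0],-1],
    [[0,0,0.0005],[0,0,0],-1],
    [[0,0,0.03],[0,0,0],-1],
    [[-0.01,0,0.09],[0,0,0],-1],
    [[-0.04,0,0.17],[0,0,0],-1],
    [[-0.1,0,0.23],[0,0,0],-1],
    [[-0.17,0,0.26],[0,0,0],-1]
  ]
}}

```text
t: 23.3
tool_pos: [0.4875, 0.1653, 0.2019]
orientation: [-0.048, 2.782, 0.009]
force: [-0.6, -0.8, -0.0]
opening: 0.093
```

```bash
python3 - <<'E'
from m import *
st=robot.read_state(); save('wrist','w12.png'); print(st['t'],st['tool_pos'],st['opening'],st['force'])
save('side','s12.png');save('top','t12.png')
cv2.imwrite('pics/crop12.png',cv2.resize(cv2.imread('pics/s12.png')[120:320,140:420],None,fx=2.8,fy=2.8,interpolation=cv2.INTER_CUBIC))
E
```

```text
23.3 [0.48754011 0.16529875 0.2018901 ] 0.0930197744070055 [-0.55093829 -0.79821142 -0.01968457]
```

View pics/w12.png

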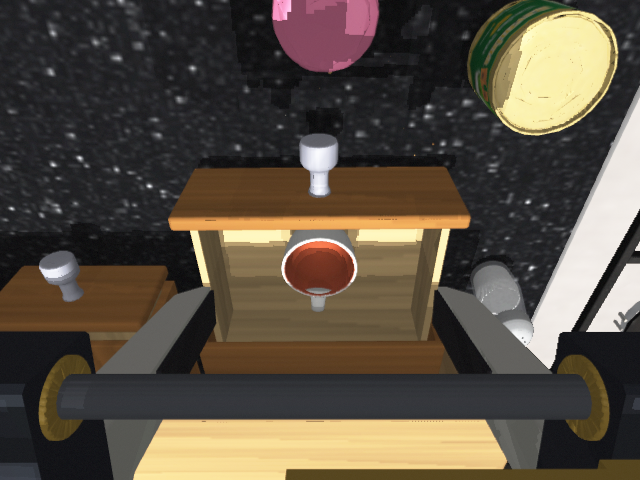

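View pics/crop12.png

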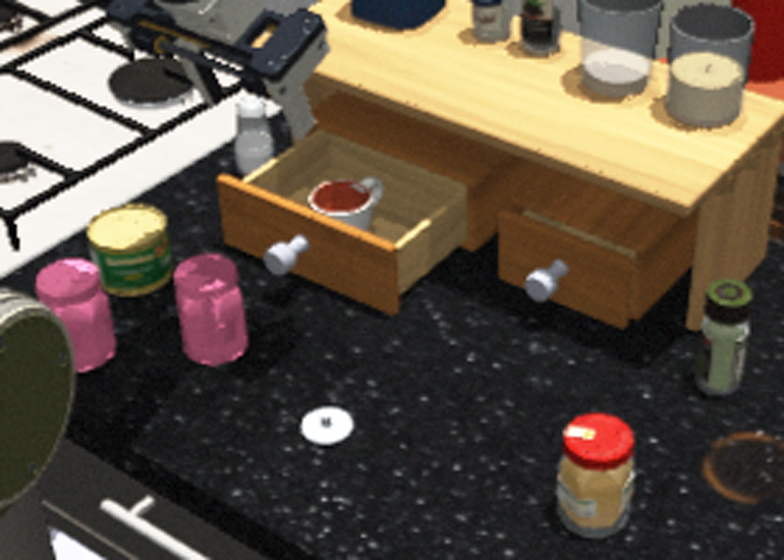

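The cup stands upright in the tray (wrist 318,270), the honey stands clear and the bystanders look unmoved. Now I'll compare the drawer position with the picture taken just after the pull.

```bash
python3 - <<'E'
from m import *
for a,b,r in [('s7','s12',(190,215,215,285)),('s0','s12',(195,240,315,370)),('s7','s12',(205,260,150,235)),('s7','s12',(195,240,315,370))]:
    f=lambda n:cv2.cvtColor(cv2.imread('pics/%s.png'%(n if n!='s0' else 'side0')),cv2.COLOR_BGR2GRAY).astype(np.float32)[r[0]:r[1],r[2]:r[3]]
    print(a,b,r,cv2.phaseCorrelate(f(a),f(b)),np.abs(f(a)-f(b)).mean())
C=cam(robot.read_camera('wrist'),robot.read_state())
for uv in [(170,224),(469,222)]: print(back(C,uv,.081).round(4))
print('rim',back(C,(319,267),.067).round(4))
E
```

```text
s7 s12 (190, 215, 215, 285) ((0.15440734426005065, 0.4565623190739849), 0.9188743940989177) 9.688571
s0 s12 (195, 240, 315, 370) ((0.17782522085163066, 0.5930734147272467), 0.578015134246261) 7.690909
s7 s12 (205, 260, 150, 235) ((-0.06336476920809275, -0.03956223405903003), 0.8643089854275738) 10.567273
s7 s12 (195, 240, 315, 370) ((0.2717146551650771, 0.5561532984661), 0.5959621146873192) 7.7446465
[0.5288 0.0582 0.081 ]
[0.52   0.2683 0.081 ]
rim [0.5764 0.1643 0.067 ]
```

The phase shift is ambiguous because of the shadows, and the plate estimates differ by a few mm. I'll compare directly.

```bash
python3 - <<'E'
from m import *
A=[cv2.resize(cv2.imread('pics/%s.png'%n)[178:238,212:292],None,fx=4.9,fy=4.9,interpolation=cv2.INTER_NEAREST) for n in('s7','s12')]
B=[cv2.resize(cv2.imread('pics/%s.png'%n)[195:255,230:310],None,fx=4.9,fy=4.9,interpolation=cv2.INTER_NEAREST) for n in('t7','t12')]
cv2.imwrite('pics/cmp.png',np.vstack([np.hstack(A),np.hstack(B)]))
# sensitivity
Cs=cam(robot.read_camera('side')); print(proj(Cs,[.519,.05,.081])-proj(Cs,[.524,.05,.081]))
E
```

```text
[-1.22533523  0.90615083]
```

View pics/cmp.png

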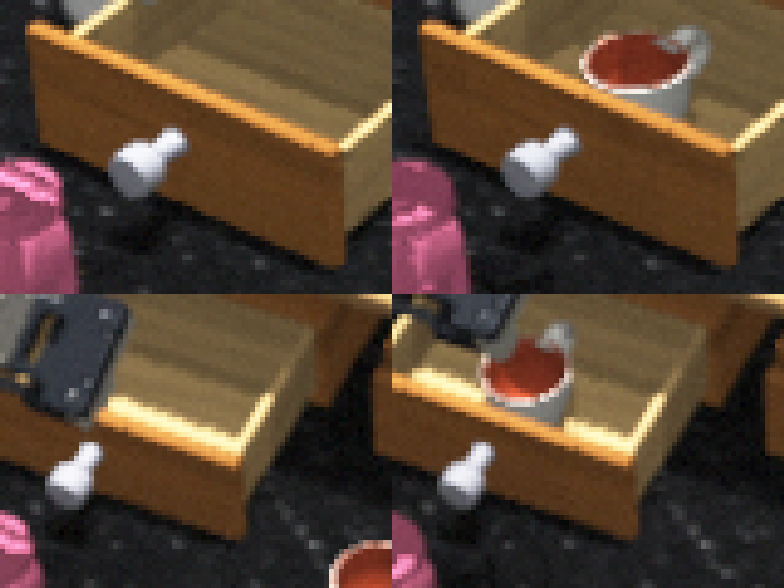

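The drawer's edges and knob are on the same pixels in both pairs, so it's still at its stop. Handing in.

```bash
python3 -c "
from h import *
print(robot.close_job())"
```

```text
the job is handed in; nothing more can be done
None
```

The espresso cup is standing upright on the floor of the wide (left) drawer, which is pulled out to its stop. I handed the job in at about 23.5 s of the 67 s allowed.

- **Honey jar:** I moved the red-lidded jar from in front of the drawer to about (0.42, -0.24). It stands upright there, well clear of the drawer.
- **Drawer:** I pulled it out by its knob until it met the stop. A second pull still met about 9 N there. That first stop contact reached about 40 N in x and about 35 N downward at the wrist, with slight slipping on the knob. I backed off at once, and the neighbouring pink jar did not move.
- **Cup:** I set it down until contact read about 4 N, then released it. It stands at about (0.576, 0.164) with its handle to the back.

**Last checks:** In the final pictures the cup and honey are upright, the gripper is clear of everything, and the pink jars, narrow drawer and bystanders look unmoved. The automatic image-shift check was unclear because of shadows (about 0.5 px). Plate readings from the wrist camera also differed by up to 8 mm. A direct before-and-after picture comparison showed the drawer in the same place.

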